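# Close the food tub and slide it home under the shelf riser

## Robot

A 7-joint arm with a two-finger parallel gripper is mounted at the origin on a cart in front of the work surface, level with it; the furniture and walls round the work are solid. World frame = base frame: x ahead of the robot, y to its left, z up, the work surface at z = 0. Lengths are in m, angles in degrees, forces in N, time in s.
With the tool pointing down it reaches from about 0.425 to 0.8 m from the base axis. Payload 8.3 kg.
Tool frame: the origin (TCP) lies midway between the tips of the shut fingers; the grasp point (between the pads) lies 19 mm behind it (env.pinch_z is the distance from the TCP to the grasp point, in m); x points along the fingers, y is the direction in which the jaws open and shut, and the axes are right-handed (so a half turn about x gives the same grasp; the last joint's range is limited). The gripper opens to 85 mm and grips with 20 to 120 N. Pads are 22 mm wide; open, the fingers measure 114 mm over their backs; the gripper's body (76 mm by 85 mm) begins 54 mm behind the grasp point. The pads swing forward as they close: fully open they stand 13 mm farther back than shut.
Start: joints at [69.448, 21.967, 0.94, 78.501, -0.361, 79.538, -2.664], TCP at [0.182, -0.598, 0.211] pointing down, gripper open.
Joint ranges: [-169.22, 169.22], [-14.56, 117.87], [-87.37, 89.26], [10.42, 133.3], [-82.24, 262.24], [0.94, 117.77], [-172.7, 172.7]. Speed limits (degrees/s): [136.94, 136.94, 172.46, 172.46, 180, 180, 180].

## Interface

Orientations are given as a 3x3 rotation matrix whose columns are the frame's x, y, z axes.
In Python, from station import get_obs, snapshot, camera_info, env gives the robot as it stands.
- The arm moves only by the tool send_rows, never from a script. Its argument "targets" is a list of rows, each an object of numbers: "dx", "dy", "dz": the shift along the tool's x, y, z in cm; "wx", "wy", "wz": the turn, a rotation vector about the tool's x, y, z in units of 8 degrees (1.0 is 8 degrees); "hand": the finger opening in cm, from 0 to 8.54. In form: [{"dx": .., "dy": .., "dz": .., "wx": .., "wy": .., "wz": .., "hand": ..}, ...]. A call has 1 to 5 rows; each row shifts and turns the pose as measured when the row begins, along the tool's axes as they then stand; what a row does not reach is not made up. A row lasts 1/8 s, in which the tool goes at most 62.5 mm and 10.7 degrees, less where a joint would pass 70% of its speed; a pose out of reach is approached as far as the arm can. A call is refused whole if a number of a shift passes 6.25 or a number of a turn 1, either way. A call with a gripper value outside its range is refused whole. The fingers move at their own pace and stop on an object; the grip force is fixed at half the most. Time passes only in rows, so rows that do not move let the fingers close. It gives the time, the measured TCP pose, the force and the opening at its end, in the units of the state.
- get_obs(): the state, without advancing time (a new reading comes with each control period).
- snapshot(name): name is "side" or "top"; returns the picture (384x512x3 uint8, blue, green, red); there is no depth.
- camera_info(name): a dict with "fx", "fy", "cx", "cy" (pixels), "position" and "rotation" of the camera in the world. Camera axes: x right, y down, z forward; pixel columns grow to the right and rows downward; lengths in m; the calibration is good to about 2 mm. A picture is of the moment at which its call begins. camera_info takes no time and is no camera call.
- env.close_job(): hands the job in, once; it reports no verdict.
The state is a dict: "time": time; "joints": joint angles; "qvel": joint speeds; "joint_torque": joint torques, N m; "tool_pos": TCP position; "tcp_rot": TCP orientation; "contact_force": force on the tool from outside, world axes, zero at the start; "ft_torque": the same for the moment, N m; "gripper_width": finger opening in m.
Only numpy, scipy, OpenCV 4.12 (cv2) and the standard library are available. Lean on these libraries where they do the work, as an engineer would, in place of code of your own. Each camera call takes 0.05 s, during which the arm holds its last target. There are 200 camera calls.

## Task

Put the food tub away: its blue lid is only resting on the rim, so press it down until it is fully seated, then push the tub along the table and slide it, long side first, in under the low wooden shelf riser until it stops square against the rail at the back. Do all of it by pressing and pushing with the fingers: the tub stays flat on the table and is not picked up or tipped. Leave the jars on the riser and everything else around standing where they are.

Things in the scene. Friction and masses are not known exactly. Their poses are not given: they have to be found in the camera images.
- tub: Clear food tub with blue lid, loose, 0.25 kg, 62 mm high when closed. Widest at the lid: 119 (x) by 189 (y) mm, rounded corners; walls 114 by 186 mm. The lid's skirt spans heights 53 to 62 mm when seated (higher by the lid joint's value when up). Origin: centre of the underside; long side along y, z up. Starts with its x axis within 20 degrees of world x.
- tub_lid (a joint): Height of the blue lid above its seat in m: 0 = fully seated, 0.006 to 0.009 at the start. The lid stays level and slides straight down when pressed anywhere on its top; it is snug (about 3 N) and stays where it is left. The lid's top is 62 mm plus this value above the table.
- riser: Low shelf riser of light wood, fixed to the table, open to the robot's side (its -x). Origin: on the table under the centre of the top board; +x is the way in, y its width. Top board 122 (x) by 247 (y) mm, 66 to 80 mm high: a closed tub fits under, one with its lid up does not. Side panels 13 mm thick, rounded noses at x = -0.055, opening 209 mm wide between them.
- riser_stop (a point): Middle of the front face of the rail under the riser's board at its back (rail 30 to 66 mm high), axes as the riser's: riser frame x = 0.047, y = 0, z = 0.057. The tub's lid edge meets it when home; the tub's origin is then 60 mm in front of it (riser x = -0.013), axes in line, and the lid stands 12 mm proud of the board's front edge (riser x = -0.061).
- dark_spice: Spice jar with black lid and a black label with a green picture, 41 mm wide, 105 mm high, standing on the back half of the riser's top board; origin centre of the underside. Bystander.
- red_spice: Spice jar with dark brown lid and a dark blue label with a red picture, 41 mm wide, 105 mm high, standing on the back half of the riser's top board; origin centre of the underside. Bystander.
- corked_jar: Small white jar with cork, 43 mm wide, 75 mm high, standing on the back half of the riser's top board; origin centre of the underside. Bystander.
- timer: White wind-up kitchen timer, 67 mm wide, 61 mm high, left of the work; origin centre of the underside. Bystander.
- salt: Salt shaker, 44 mm wide, 90 mm high, left of the work; origin centre of the underside. Bystander.
- garlic: Garlic bulb, 60 mm wide and high, right of the work; origin centre of the underside. Bystander.
- tomatoes: Tomato tin, 75 mm wide, 58 mm high, right of the work; origin centre of the underside. Bystander.
Things that resemble listed ones, but are neither listed nor needed, are in the scene too. Leave any turquoise look-alike of the tub alone.

How it is judged (in metres and radians):
On the way, in this order (a step that is already met when the one before it is completed fails the run):
1. the lid is pressed down onto its seat while the tub is still out on the table (value of joint tub_lid below 0.002 m and x of tub in the frame of riser below -0.1 m), for 0.1 s.
2. the closed tub is under the riser, against the rail (value of joint tub_lid below 0.002 m and x of tub in the frame of riser above -0.019 m and y of tub in the frame of riser between -0.014 and 0.014 m), for 0.2 s.
At the end, for the whole second after the job is handed in: The lid is seated to within 2 mm; the tub lies flat and at rest under the riser, within 6 mm of touching the rear rail, within 14 mm of the middle of the opening and within 0.08 rad of square to it (all of step 2 and angle between the x axis of tub and the x axis of riser, either way round below 0.08 rad and height (world z) of tub below 0.004 m and angle between tub's own z axis and vertical below 0.04 rad and linear speed of tub below 0.01 m/s).
It fails at once if the tub is lifted off the table or tipped (height (world z) of tub above 0.01 m or angle between tub's own z axis and vertical above 0.12 rad).
It fails at once if the lid is pulled up (value of joint tub_lid above 0.014 m).
It fails at once if a jar on the riser is shifted by more than 15 mm or knocked over (distance of any of dark_spice, red_spice, corked_jar from where it was at the start of the episode above 0.015 m or angle between any of dark_spice, red_spice, corked_jar's own z axis and vertical above 0.3 rad).
It fails at once if another bystander is shifted by more than 20 mm or knocked over (distance of any of timer, salt, garlic, tomatoes from where it was at the start of the episode above 0.02 m or angle between any of salt, timer, tomatoes's own z axis and vertical above 0.3 rad).
It also fails if it takes over 72 s, if anything falls off the work surface, if the arm or the gripper's body presses on something with over 40 N, if the wrist force passes 120 N, or if a joint passes its speed limit or range.

## Working session

There is one attempt and no reset: what is moved stays moved. The work goes in short steps, Python scripts to look and compute and a tool call to move; the robot and the scene stay as the last step left them, time stands still between calls to the robot, and variables do not carry over. Pictures are saved under pics/ and viewed, about 8 in all and at most 12, crops included, and the job is handed in when it is done.

Besides the shell and the picture viewer there is one more tool, called after "Emit:" as name([rows], argument=value, ...), one row to a line, values as JSON. send_rows: Moves the arm, as the interface text tells. Its arguments: {"type":"object","properties":{"targets":{"type":"array","items":{"type":"object","properties":{"dx":{"type":"number"},"dy":{"type":"number"},"dz":{"type":"number"},"wx":{"type":"number"},"wy":{"type":"number"},"wz":{"type":"number"},"hand":{"type":"number"}}}}},"required":["targets"]}

```bash
ls; mkdir -p pics; cat > h.py <<'E'
import numpy as np, cv2
from station import get_obs, snapshot, camera_info, env
def ray(cam,u,v,z):
    c=camera_info(cam);R=np.array(c["rotation"]);p=np.array(c["position"])
    d=R@np.array([(u-c["cx"])/c["fx"],(v-c["cy"])/c["fy"],1]);return (p+d*(z-p[2])/d[2]).round(4)
def proj(cam,P):
    c=camera_info(cam);q=np.array(c["rotation"]).T@(np.array(P)-np.array(c["position"]))
    return (c["fx"]*q[0]/q[2]+c["cx"]).round(1),(c["fy"]*q[1]/q[2]+c["cy"]).round(1)
E
python3 - <<'E'
from h import *
a=snapshot("top");b=snapshot("side")
cv2.imwrite("pics/top0.png",cv2.resize(a,(800,600)));cv2.imwrite("pics/side0.png",cv2.resize(b,(800,600)))
cv2.imwrite("top_raw.png",a)
o=get_obs();print(o["time"],o["tool_pos"],o["tcp_rot"],o["contact_force"])
for n in("top","side"):print(camera_info(n))
E
```

```text
pics
0.1 [ 0.18207822 -0.59737506  0.20968481] [[-5.33520083e-04  2.91552474e-01 -9.56554687e-01]
 [ 1.68519155e-03 -9.56553203e-01 -2.91552962e-01]
 [-9.99998438e-01 -1.76752724e-03  1.90185787e-05]] [ 0.1513132  -0.08254006 -0.3249771 ]
{'fx': 429.677053725118, 'fy': 429.677053725118, 'cx': 260.02618435174776, 'cy': 183.96794652720087, 'position': array([ 0.47795469, -0.01223633,  1.35512605]), 'rotation': array([[ 0.02977293, -0.99741983,  0.06532426],
       [-0.99953459, -0.03014316, -0.00468898],
       [ 0.00664596, -0.06515425, -0.99785307]])}
{'fx': 472.96146303068167, 'fy': 472.96146303068167, 'cx': 258.6583601771171, 'cy': 197.25481569280157, 'position': array([-0.16570597,  1.07249529,  0.9494226 ]), 'rotation': array([[-0.83639012, -0.30212581,  0.45735278],
       [-0.54808604,  0.4720778 , -0.69046669],
       [-0.00729829, -0.82816819, -0.56043215]])}
```

View pics/top0.png

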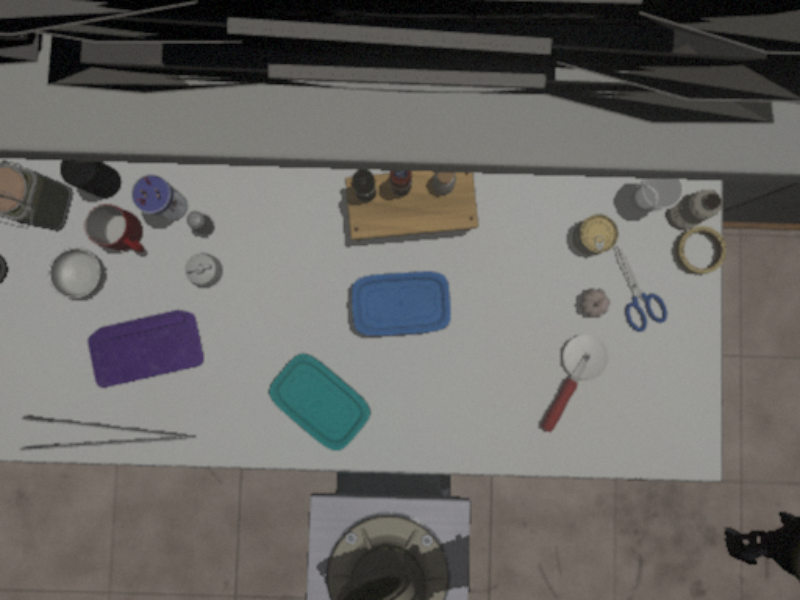

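View pics/side0.png

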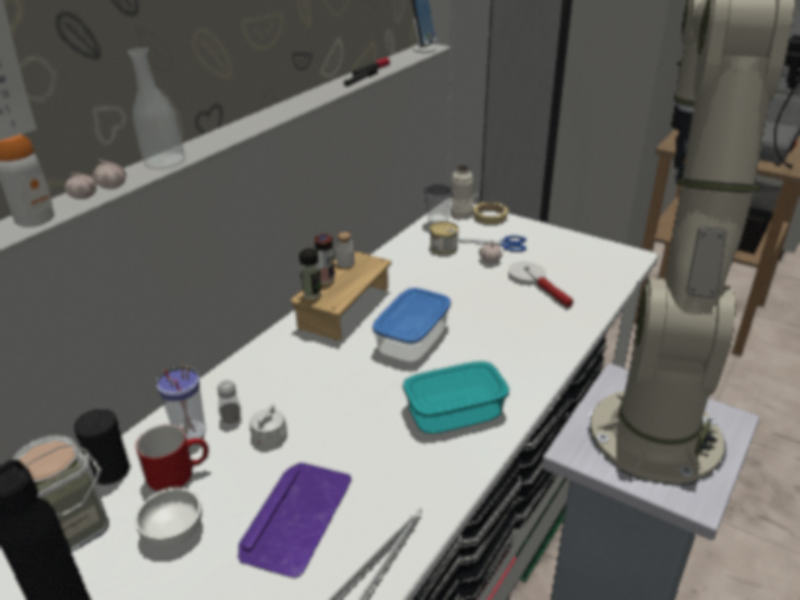

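The top view shows the blue lid around (400,304), the riser around (412,207) and the turquoise decoy at (320,402). The side view agrees. Next I'll enlarge the riser and tub area.

```bash
python3 - <<'E'
from h import *
a=cv2.imread("top_raw.png");c=a[98:222,214:314]
cv2.imwrite("pics/crop0.png",cv2.resize(c,None,fx=6,fy=4.8,interpolation=cv2.INTER_CUBIC)) if 0 else cv2.imwrite("pics/crop0.png",cv2.resize(a[100:220,210:320],None,fx=5,fy=5,interpolation=cv2.INTER_CUBIC))
hsv=cv2.cvtColor(a,cv2.COLOR_BGR2HSV)
m=cv2.inRange(hsv,(100,100,50),(125,255,255));n,l,s,ce=cv2.connectedComponentsWithStats(m)
for i in range(1,n):
  if s[i,4]>300:
    print("blue",s[i],ce[i]); ct=np.argwhere(l==i)[:,::-1].astype(np.float32)
    P=np.array([ray("top",u,v,.0695)[:2] for u,v in ct]);r=cv2.minAreaRect(P.astype(np.float32));print(P.mean(0),r)
E
```

```text
blue [ 226  174   62   41 2235] [256.22326622 194.01565996]
[ 0.53169512 -0.00781315] ((0.5317436456680298, -0.007543787360191345), (0.11457359045743942, 0.18433500826358795), 5.751417636871338)
```

View pics/crop0.png

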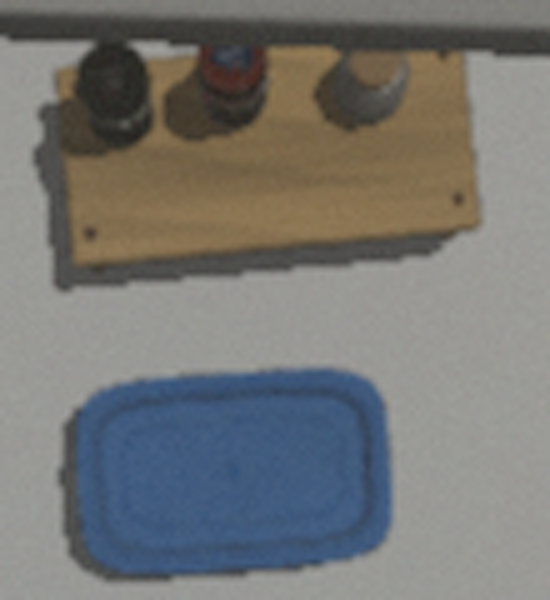

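The crop shows the board's front corners at (75,265) and (480,228), with its back corners at (56,70) and (464,50). The lid is 117x187 mm, which matches the sizes given.

```bash
python3 - <<'E'
from h import *
f=lambda u,v,z:ray("top",u/5+210-.4,v/5+100-.4,z)[:2]
FL,FR=f(75,265,.066),f(480,228,.066);BL,BR=f(56,70,.08),f(464,50,.08)
print(FL,FR,BL,BR,np.linalg.norm(FL-FR),np.linalg.norm(BL-BR),np.linalg.norm(FL-BL),np.linalg.norm(FR-BR))
yaw=lambda L,R:np.degrees(np.arctan2(-(L-R)[0],(L-R)[1]))
print(yaw(FL,FR),yaw(BL,BR),np.degrees(np.arctan2(*(BL-FL)[::-1])),np.degrees(np.arctan2(*(BR-FR)[::-1])), (FL+FR+BL+BR)/4)
# refine riser by segmentation of wood
a=cv2.imread("top_raw.png");hsv=cv2.cvtColor(a,cv2.COLOR_BGR2HSV);print(hsv[130,250],hsv[142,230])
m=cv2.inRange(hsv,(8,70,40),(28,255,255));n,l,s,ce=cv2.connectedComponentsWithStats(m)
i=l[130,250];P=np.array([ray("top",u,v,.08)[:2] for v,u in np.argwhere(l==i)],np.float32);print(cv2.minAreaRect(P),s[i])
E
```

```text
[0.654  0.0915] [ 0.684  -0.1527] [0.7696 0.1059] [ 0.7895 -0.139 ] 0.24603585104614328 0.24570718345217343 0.11649343329132326 0.10638580732409743
7.003700602613127 4.645514215881994 7.100614399988315 7.398901048368312 [ 0.724275 -0.023575]
[ 19 101 119] [ 18 102 133]Traceback (most recent call last):
  File "<stdin>", line 10, in <module>
  File "h.py", line 4, in ray
    c=camera_info(cam);R=np.array(c["rotation"]);p=np.array(c["position"])
ValueError: time passes only in moves, steps and waits
```

Emit:
send_rows([
  {"wx": 0.62, "hand": 0},
  {"wx": 0.62, "hand": 0},
  {"dy": -3.6, "dz": -2.8, "hand": 0},
  {"dy": -3.6, "dz": -2.8, "hand": 0},
  {"dy": -3.6, "dz": -2.8, "hand": 0},
])

```text
invalid input at $.targets[0]: expected keys dx, dy, dz, wx, wy, wz, hand
```

Emit:
send_rows([
  {"dy": -3.6, "dz": -2.8, "hand": 0},
  {"dy": -3.6, "dz": -2.8, "hand": 0},
  {"dy": -3.6, "dz": -2.8, "hand": 0},
  {"dy": -3.6, "dz": -2.8, "hand": 0},
  {"dy": -3.6, "dz": -2.8, "hand": 0},
])

```text
invalid input at $.targets[0]: expected keys dx, dy, dz, wx, wy, wz, hand
```

Emit:
send_rows([
  {"dx": 0, "dy": 0, "dz": 0, "wx": 0.62, "wy": 0, "wz": 0, "hand": 0},
  {"dx": 0, "dy": 0, "dz": 0, "wx": 0.62, "wy": 0, "wz": 0, "hand": 0},
  {"dx": 0, "dy": -3.6, "dz": -2.8, "wx": 0, "wy": 0, "wz": 0, "hand": 0},
  {"dx": 0, "dy": -3.6, "dz": -2.8, "wx": 0, "wy": 0, "wz": 0, "hand": 0},
  {"dx": 0, "dy": -3.6, "dz": -2.8, "wx": 0, "wy": 0, "wz": 0, "hand": 0},
])

```text
time: 0.72
tool_pos: [0.2507, -0.4787, 0.206]
tcp_rot: [[-0.005, 0.109, -0.994], [0.007, -0.994, -0.109], [-1.0, -0.007, 0.004]]
contact_force: [0.9, -0.3, 0.3]
gripper_width: 0.0001
```

Emit:
send_rows([
  {"dx": 0, "dy": -3.6, "dz": -2.8, "wx": 0, "wy": 0, "wz": 0, "hand": 0},
  {"dx": 0, "dy": -3.6, "dz": -2.8, "wx": 0, "wy": 0, "wz": 0, "hand": 0},
  {"dx": 0, "dy": -3.6, "dz": -2.8, "wx": 0, "wy": 0, "wz": 0, "hand": 0},
  {"dx": 0, "dy": -3.6, "dz": -2.8, "wx": 0, "wy": 0, "wz": 0, "hand": 0},
  {"dx": 0, "dy": -3.6, "dz": -2.8, "wx": 0, "wy": 0, "wz": 0, "hand": 0},
])

```text
time: 1.35
tool_pos: [0.3723, -0.2766, 0.2052]
tcp_rot: [[-0.007, 0.109, -0.994], [0.008, -0.994, -0.109], [-1.0, -0.009, 0.006]]
contact_force: [0.3, -0.9, 0.2]
gripper_width: 0.0001
```

```bash
python3 - <<'E'
from h import *
o=get_obs();print(o)
E
```

```text
{'time': 1.35, 'joints': array([ 44.82238023,   3.25097927, -12.46970457, 102.06522854,
         0.52957345,  75.34182246, -51.4944592 ]), 'qvel': array([-24.94547247,  -5.59677363, -21.07834377,   6.15113359,
        -0.31677298,  -0.42982594, -45.52550324]), 'joint_torque': array([  3.12032059, -40.11563301,   1.08351398, -36.10020876,
         0.0452249 ,   0.31607271,   1.70379046]), 'tool_pos': array([ 0.37231812, -0.27658639,  0.20524573]), 'tcp_rot': array([[-0.00679416,  0.10924588, -0.99399154],
       [ 0.00821748, -0.99397482, -0.10930021],
       [-0.99994315, -0.00891071,  0.0058555 ]]), 'contact_force': array([ 0.33999521, -0.85577891,  0.16134106]), 'ft_torque': array([ 0.02676596, -0.00556607,  0.01839853]), 'gripper_width': 7.333910037151413e-05}
```

Emit:
send_rows([
  {"dx": 0, "dy": -3.6, "dz": -2.7, "wx": 0, "wy": 0, "wz": 0, "hand": 0},
  {"dx": 0, "dy": -3.6, "dz": -2.7, "wx": 0, "wy": 0, "wz": 0, "hand": 0},
  {"dx": 0, "dy": -3.6, "dz": -2.7, "wx": 0, "wy": 0, "wz": 0, "hand": 0},
  {"dx": 0, "dy": -3.6, "dz": -2.7, "wx": 0, "wy": 0, "wz": 0, "hand": 0},
  {"dx": 0, "dy": -3.6, "dz": -2.7, "wx": 0, "wy": 0, "wz": 0, "hand": 0},
])

```text
time: 1.98
tool_pos: [0.4886, -0.0759, 0.2049]
tcp_rot: [[-0.009, 0.108, -0.994], [0.008, -0.994, -0.109], [-1.0, -0.009, 0.008]]
contact_force: [0.2, -1.2, -0.8]
gripper_width: -0.0001
```

Emit:
send_rows([
  {"dx": 2, "dy": -3.6, "dz": -2.7, "wx": 0, "wy": 0, "wz": 0, "hand": 0},
  {"dx": 4, "dy": -1.8, "dz": -1.3, "wx": 0, "wy": 0, "wz": 0, "hand": 0},
  {"dx": 3, "dy": 0, "dz": 0, "wx": 0, "wy": 0, "wz": 0, "hand": 0},
  {"dx": 0, "dy": 0, "dz": 0, "wx": 0, "wy": 0, "wz": 0, "hand": 0},
])

```text
time: 2.48
tool_pos: [0.5233, -0.0101, 0.1123]
tcp_rot: [[-0.009, 0.115, -0.993], [0.01, -0.993, -0.115], [-1.0, -0.011, 0.008]]
contact_force: [-0.3, -0.3, 0.2]
gripper_width: -0.0
```

Emit:
send_rows([
  {"dx": 2, "dy": 0, "dz": 0, "wx": 0, "wy": 0, "wz": 0, "hand": 0},
  {"dx": 1.4, "dy": 0, "dz": 0, "wx": 0, "wy": 0, "wz": 0, "hand": 0},
  {"dx": 0.8, "dy": 0, "dz": 0, "wx": 0, "wy": 0, "wz": 0, "hand": 0},
  {"dx": 0.5, "dy": 0, "dz": 0, "wx": 0, "wy": 0, "wz": 0, "hand": 0},
])

```text
time: 2.98
tool_pos: [0.5253, -0.011, 0.068]
tcp_rot: [[-0.004, 0.113, -0.994], [0.01, -0.994, -0.113], [-1.0, -0.01, 0.003]]
contact_force: [-1.1, 0.5, 0.6]
gripper_width: -0.0002
```

Emit:
send_rows([
  {"dx": 0.5, "dy": 0, "dz": 0, "wx": 0, "wy": 0, "wz": 0, "hand": 0},
  {"dx": 0.4, "dy": 0, "dz": 0, "wx": 0, "wy": 0, "wz": 0, "hand": 0},
])

```text
time: 3.22
tool_pos: [0.5259, -0.0111, 0.0593]
tcp_rot: [[-0.002, 0.113, -0.994], [0.009, -0.994, -0.113], [-1.0, -0.009, 0.001]]
contact_force: [0.6, 0.2, 0.3]
gripper_width: 0.0001
```

Emit:
send_rows([
  {"dx": 0.3, "dy": 0, "dz": 0, "wx": 0, "wy": 0, "wz": 0, "hand": 0},
  {"dx": 0, "dy": 0, "dz": 0, "wx": 0, "wy": 0, "wz": 0, "hand": 0},
])

```text
time: 3.48
tool_pos: [0.5259, -0.011, 0.0561]
tcp_rot: [[-0.002, 0.113, -0.994], [0.009, -0.994, -0.113], [-1.0, -0.01, 0.001]]
contact_force: [0.2, -0.7, 0.2]
gripper_width: 0.0004
```

```bash
python3 - <<'E'
from h import *
o=get_obs();print(o["tool_pos"],o["contact_force"])
b=snapshot("side");u,v=map(int,proj("side",(.53,0,.06)));print(u,v)
cv2.imwrite("pics/s1.png",cv2.resize(b[v-60:v+60,u-80:u+80],None,fx=5,fy=5,interpolation=cv2.INTER_CUBIC))
E
```

```text
[ 0.5258554  -0.01100838  0.05610254] [ 0.18558186 -0.7113617   0.23458185]
262 203
```

View pics/s1.png

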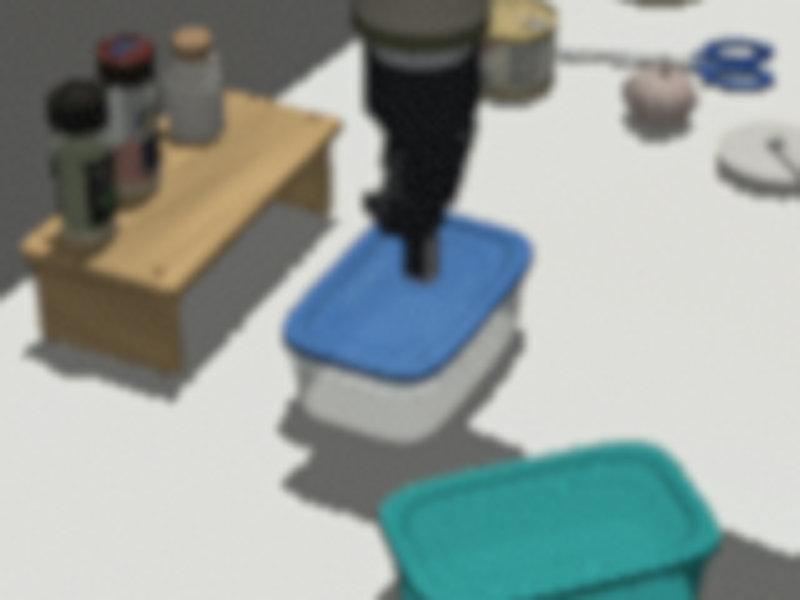

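The side crop shows the shut fingers on the lid near (420,275), with no contact force yet. The centre panel is probably recessed, so I'll keep going down in small steps.

Emit:
send_rows([
  {"dx": 0.3, "dy": 0, "dz": 0, "wx": 0, "wy": 0, "wz": 0, "hand": 0},
  {"dx": 0, "dy": 0, "dz": 0, "wx": 0, "wy": 0, "wz": 0, "hand": 0},
])

```text
time: 3.78
tool_pos: [0.5261, -0.011, 0.0533]
tcp_rot: [[-0.002, 0.113, -0.994], [0.009, -0.994, -0.113], [-1.0, -0.009, 0.001]]
contact_force: [-0.1, -0.4, -2.2]
gripper_width: 0.0002
```

Emit:
send_rows([
  {"dx": 0.3, "dy": 0, "dz": 0, "wx": 0, "wy": 0, "wz": 0, "hand": 0},
  {"dx": 0, "dy": 0, "dz": 0, "wx": 0, "wy": 0, "wz": 0, "hand": 0},
])

```text
time: 4.03
tool_pos: [0.5262, -0.0109, 0.0501]
tcp_rot: [[-0.002, 0.113, -0.994], [0.009, -0.994, -0.113], [-1.0, -0.009, 0.001]]
contact_force: [-0.3, 0.2, -1.2]
gripper_width: 0.0001
```

```bash
python3 - <<'E'
from h import *
o=get_obs();print(o["tool_pos"],o["contact_force"],o["joint_torque"])
print(proj("side",(.5259,-.011,.0561)),proj("side",(.5259,-.011,.0661)),proj("side",o["tool_pos"]))
b=snapshot("side")
cv2.imwrite("pics/s2.png",cv2.resize(b[160:240,220:320],None,fx=8,fy=7.5,interpolation=cv2.INTER_CUBIC))
E
```

```text
[ 0.52616395 -0.01092685  0.05012387] [-0.29221854  0.16892731 -1.24134382] [-2.11041793e-02 -5.17852557e+01 -5.31903550e+00 -3.14043438e+01
 -1.40433593e-02 -6.26039249e-02 -1.75900507e-02]
(np.float64(265.3), np.float64(203.1)) (np.float64(265.3), np.float64(200.6)) (np.float64(265.2), np.float64(204.6))
```

View pics/s2.png

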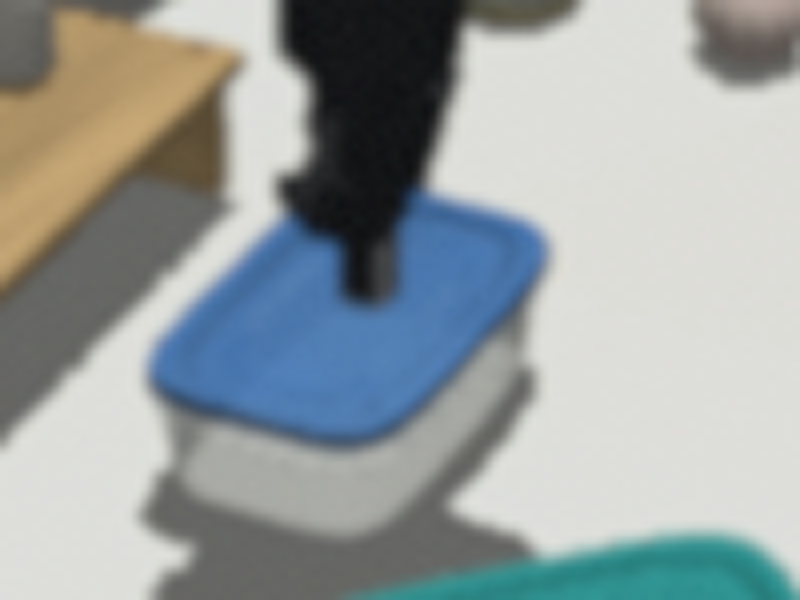

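The visible tip at crop (370,300) projects to z of about 0.067, while the reading says 0.050. The real tip seems to be about 19 mm above the reported TCP, so the fingers are only just reaching the lid.

Emit:
send_rows([
  {"dx": 0.3, "dy": 0, "dz": 0, "wx": 0, "wy": 0, "wz": 0, "hand": 0},
  {"dx": 0, "dy": 0, "dz": 0, "wx": 0, "wy": 0, "wz": 0, "hand": 0},
])

```text
time: 4.32
tool_pos: [0.5267, -0.0109, 0.0474]
tcp_rot: [[-0.001, 0.113, -0.994], [0.009, -0.994, -0.113], [-1.0, -0.009, -0.0]]
contact_force: [0.3, 0.8, 0.7]
gripper_width: -0.0001
```

Emit:
send_rows([
  {"dx": 0.3, "dy": 0, "dz": 0, "wx": 0, "wy": 0, "wz": 0, "hand": 0},
  {"dx": 0, "dy": 0, "dz": 0, "wx": 0, "wy": 0, "wz": 0, "hand": 0},
])

```text
time: 4.58
tool_pos: [0.5268, -0.0109, 0.0444]
tcp_rot: [[-0.0, 0.113, -0.994], [0.009, -0.994, -0.113], [-1.0, -0.009, -0.001]]
contact_force: [0.3, 0.2, -1.3]
gripper_width: 0.0005
```

```bash
python3 -c "
from h import *
print(env.pinch_z,[k for k in dir(env) if k[0]!='_'])"
```

```text
0.0187 ['MotionError', 'close_job', 'pinch_z']
```

Emit:
send_rows([
  {"dx": 0.2, "dy": 0, "dz": 0, "wx": 0, "wy": 0, "wz": 0, "hand": 0},
  {"dx": 0, "dy": 0, "dz": 0, "wx": 0, "wy": 0, "wz": 0, "hand": 0},
])

```text
time: 4.82
tool_pos: [0.5267, -0.0108, 0.0423]
tcp_rot: [[-0.001, 0.113, -0.994], [0.009, -0.994, -0.113], [-1.0, -0.009, -0.001]]
contact_force: [0.6, -1.0, -0.2]
gripper_width: 0.0004
```

Emit:
send_rows([
  {"dx": 0.2, "dy": 0, "dz": 0, "wx": 0, "wy": 0, "wz": 0, "hand": 0},
  {"dx": 0, "dy": 0, "dz": 0, "wx": 0, "wy": 0, "wz": 0, "hand": 0},
])

```text
time: 5.08
tool_pos: [0.5268, -0.0109, 0.0415]
tcp_rot: [[-0.0, 0.113, -0.994], [0.008, -0.994, -0.113], [-1.0, -0.008, -0.001]]
contact_force: [-0.7, 0.4, 0.8]
gripper_width: 0.0001
```

Emit:
send_rows([
  {"dx": 0.2, "dy": 0, "dz": 0, "wx": 0, "wy": 0, "wz": 0, "hand": 0},
  {"dx": 0, "dy": 0, "dz": 0, "wx": 0, "wy": 0, "wz": 0, "hand": 0},
])

```text
time: 5.32
tool_pos: [0.527, -0.0109, 0.0416]
tcp_rot: [[0.001, 0.113, -0.994], [0.007, -0.994, -0.113], [-1.0, -0.007, -0.001]]
contact_force: [0.4, 0.3, -0.5]
gripper_width: -0.0003
```

Emit:
send_rows([
  {"dx": 0.6, "dy": 0, "dz": 0, "wx": 0, "wy": 0, "wz": 0, "hand": 0},
  {"dx": 0.4, "dy": 0, "dz": 0, "wx": 0, "wy": 0, "wz": 0, "hand": 0},
])

```text
time: 5.58
tool_pos: [0.5276, -0.0111, 0.0409]
tcp_rot: [[0.002, 0.113, -0.994], [0.003, -0.994, -0.113], [-1.0, -0.003, -0.003]]
contact_force: [-24.9, -1.2, 49.8]
gripper_width: -0.0001
```

```bash
python3 - <<'E'
from h import *
o=get_obs();print(o["tool_pos"],o["contact_force"],o["joint_torque"])
b=snapshot("side");print(proj("side",o["tool_pos"]))
cv2.imwrite("pics/s3.png",cv2.resize(b[160:240,220:320],None,fx=8,fy=7.5,interpolation=cv2.INTER_CUBIC))
E
```

```text
[ 0.52759896 -0.01105551  0.04093263] [-24.90294543  -1.21815027  49.76279554] [ -0.72052902 -31.31426096  -3.00436869 -27.31079221   1.14540741
  -8.74348104   0.03292114]
(np.float64(264.9), np.float64(206.7))
```

View pics/s3.png

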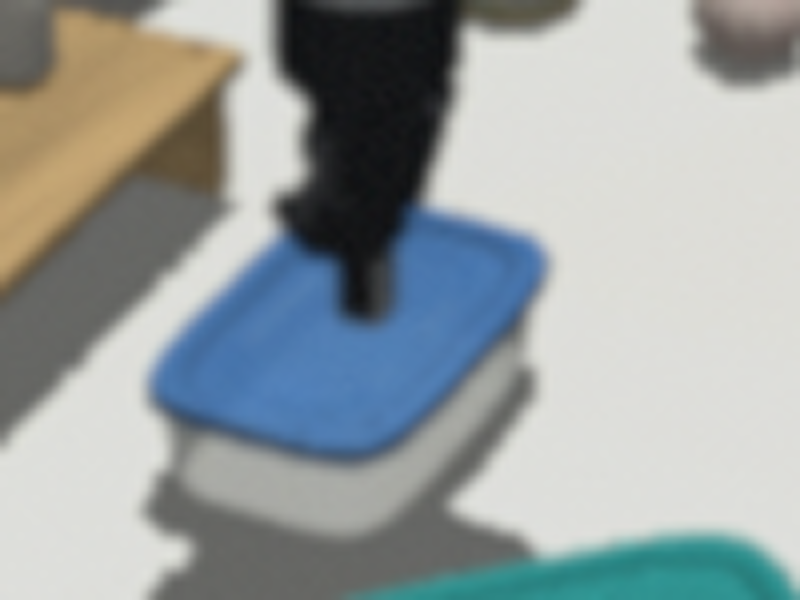

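The lid is seated: z stopped dead at 0.041 with 50 N, and in the crop the lid edge dropped about 2.4 raw px, or about 8 mm. I'll lift now and go round to the tub's left end.

Emit:
send_rows([
  {"dx": -3, "dy": 0, "dz": 0, "wx": 0, "wy": 0, "wz": 0, "hand": 0},
  {"dx": -3, "dy": 0, "dz": 0, "wx": 0, "wy": 0, "wz": 0, "hand": 0},
  {"dx": 0, "dy": -4, "dz": 0, "wx": 0, "wy": 0, "wz": 0, "hand": 0},
  {"dx": 0, "dy": -4, "dz": 0, "wx": 0, "wy": 0, "wz": 0, "hand": 0},
  {"dx": 0, "dy": -4, "dz": 0, "wx": 0, "wy": 0, "wz": 0, "hand": 0},
])

```text
time: 6.25
tool_pos: [0.5148, 0.1064, 0.1028]
tcp_rot: [[0.004, 0.104, -0.995], [0.001, -0.995, -0.104], [-1.0, -0.001, -0.004]]
contact_force: [1.2, 0.4, 0.1]
gripper_width: 0.0005
```

Emit:
send_rows([
  {"dx": 0, "dy": -3, "dz": 0, "wx": 0, "wy": 0, "wz": 0, "hand": 0},
  {"dx": 0, "dy": 0, "dz": 0, "wx": 0, "wy": 0, "wz": 0, "hand": 0},
])

```text
time: 6.5
tool_pos: [0.5103, 0.1413, 0.1022]
tcp_rot: [[0.004, 0.11, -0.994], [0.003, -0.994, -0.11], [-1.0, -0.002, -0.004]]
contact_force: [-1.1, 0.5, -0.6]
gripper_width: -0.0
```

Emit:
send_rows([
  {"dx": 3.5, "dy": 0, "dz": -0.3, "wx": 0, "wy": 0, "wz": 0, "hand": 0},
  {"dx": 3.5, "dy": 0, "dz": 0, "wx": 0, "wy": 0, "wz": 0, "hand": 0},
  {"dx": 1.5, "dy": 0, "dz": 0, "wx": 0, "wy": 0, "wz": 0, "hand": 0},
  {"dx": 0.5, "dy": 0, "dz": 0, "wx": 0, "wy": 0, "wz": 0, "hand": 0},
  {"dx": 0, "dy": 0, "dz": 0, "wx": 0, "wy": 0, "wz": 0, "hand": 0},
])

```text
time: 7.12
tool_pos: [0.5156, 0.1387, 0.0101]
tcp_rot: [[0.005, 0.107, -0.994], [0.002, -0.994, -0.107], [-1.0, -0.001, -0.005]]
contact_force: [0.8, 0.5, -0.4]
gripper_width: 0.0002
```

```bash
python3 - <<'E'
from h import *
a=snapshot("top");b=snapshot("side")
c=cv2.hconcat([cv2.resize(a[120:220,200:300],(400,400)),cv2.resize(b[140:240,190:290],(400,400))])
cv2.imwrite("pics/s4.png",c)
E
```

```text
(no output)
```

View pics/s4.png

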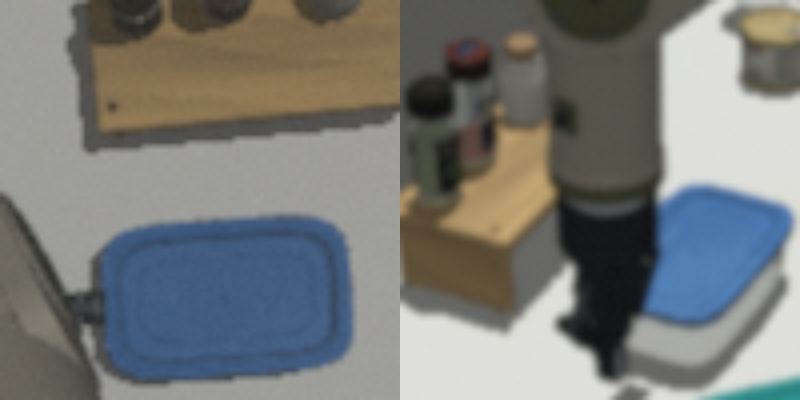

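The left panel shows the finger just off the lid's left end at (103,305), low against the wall. Now I'll push along +tool y and measure the lid again.

Emit:
send_rows([
  {"dx": 0, "dy": 1.2, "dz": 0, "wx": 0, "wy": 0, "wz": 0, "hand": 0},
  {"dx": 0, "dy": 1.2, "dz": 0, "wx": 0, "wy": 0, "wz": 0, "hand": 0},
  {"dx": 0, "dy": 1.2, "dz": 0, "wx": 0, "wy": 0, "wz": 0, "hand": 0},
  {"dx": 0, "dy": 1.0, "dz": 0, "wx": 0, "wy": 0, "wz": 0, "hand": 0},
  {"dx": 0, "dy": 0, "dz": 0, "wx": 0, "wy": 0, "wz": 0, "hand": 0},
])

```text
time: 7.85
tool_pos: [0.523, 0.089, 0.0128]
tcp_rot: [[0.01, 0.105, -0.994], [0.002, -0.994, -0.105], [-1.0, -0.001, -0.011]]
contact_force: [0.1, 0.7, -0.0]
gripper_width: 0.0003
```

```bash
cat >> h.py <<'E'
RO=np.array([.7295,-.0232]);RY=np.radians(7)
def lid(z=.061,save=None):
    a=snapshot("top");c=camera_info("top");R=np.array(c["rotation"]);p=np.array(c["position"])
    if save:cv2.imwrite(save,cv2.resize(a[100:220,200:320],(600,600),interpolation=cv2.INTER_CUBIC))
    hsv=cv2.cvtColor(a,cv2.COLOR_BGR2HSV);m=cv2.inRange(hsv,(100,100,50),(125,255,255))
    n,l,s,ce=cv2.connectedComponentsWithStats(m);i=1+np.argmax([0 if not(150<e[0]<350 and 120<e[1]<230) else q[4] for q,e in zip(s[1:],ce[1:])])
    vu=np.argwhere(l==i);d=R@np.c_[(vu[:,1]-c["cx"])/c["fx"],(vu[:,0]-c["cy"])/c["fy"],np.ones(len(vu))].T
    P=(p[:,None]+d*(z-p[2])/d[2])[:2].T;r=cv2.minAreaRect(P.astype(np.float32))
    d=np.array(r[0])-RO;co,si=np.cos(RY),np.sin(RY)
    print("lid",np.round(P.mean(0),4),r,"riser xy",(co*d[0]+si*d[1]).round(4),(-si*d[0]+co*d[1]).round(4))
E
python3 -c "
from h import *
lid()"
```

```text
lid [ 0.5355 -0.0299] ((0.5333898067474365, -0.023298464715480804), (0.11477404087781906, 0.17057856917381287), 5.847300052642822) riser xy -0.1947 0.0238
```

Emit:
send_rows([
  {"dx": 0, "dy": 0.8, "dz": 0, "wx": 0, "wy": 0, "wz": 0, "hand": 0},
  {"dx": 0, "dy": 0.7, "dz": 0, "wx": 0, "wy": 0, "wz": 0, "hand": 0},
  {"dx": 0, "dy": 0, "dz": 0, "wx": 0, "wy": 0, "wz": 0, "hand": 0},
  {"dx": 0, "dy": -3, "dz": 0, "wx": 0, "wy": 0, "wz": 0, "hand": 0},
  {"dx": 0, "dy": -3, "dz": 0, "wx": 0, "wy": 0, "wz": 0, "hand": 0},
])

```text
time: 8.52
tool_pos: [0.5187, 0.1323, 0.0127]
tcp_rot: [[0.01, 0.102, -0.995], [0.001, -0.995, -0.102], [-1.0, 0.0, -0.01]]
contact_force: [-0.2, -0.4, -1.3]
gripper_width: 0.0
```

Emit:
send_rows([
  {"dx": -3, "dy": -3, "dz": 0, "wx": 0, "wy": 0, "wz": 0, "hand": 0},
  {"dx": -4, "dy": -3, "dz": 0, "wx": 0, "wy": 0, "wz": 0, "hand": 0},
  {"dx": -4, "dy": -3, "dz": 0, "wx": 0, "wy": 0, "wz": 0, "hand": 0},
])

```text
time: 8.9
tool_pos: [0.5055, 0.2227, 0.1216]
tcp_rot: [[0.003, 0.101, -0.995], [-0.002, -0.995, -0.101], [-1.0, 0.002, -0.002]]
contact_force: [0.8, 0.2, 0.3]
gripper_width: -0.0002
```

```bash
python3 -c "
from h import *
lid()"
```

```text
lid [ 0.5343 -0.0301] ((0.53415447473526, -0.03020045906305313), (0.11511959135532379, 0.18435148894786835), 5.328032493591309) riser xy -0.1947 0.0169
```

Emit:
send_rows([
  {"dx": 0, "dy": 4, "dz": 0.5, "wx": 0, "wy": 0, "wz": 0, "hand": 0},
  {"dx": 0, "dy": 4.5, "dz": 0.3, "wx": 0, "wy": 0, "wz": 0, "hand": 0},
  {"dx": 4, "dy": 0.5, "dz": 0, "wx": 0, "wy": 0, "wz": 0, "hand": 0},
  {"dx": 4, "dy": 0, "dz": 0, "wx": 0, "wy": 0, "wz": 0, "hand": 0},
  {"dx": 2.5, "dy": 0, "dz": 0, "wx": 0, "wy": 0, "wz": 0, "hand": 0},
])

```text
time: 9.57
tool_pos: [0.5132, 0.1392, 0.0242]
tcp_rot: [[0.021, 0.11, -0.994], [0.005, -0.994, -0.11], [-1.0, -0.003, -0.021]]
contact_force: [0.5, -0.4, -0.2]
gripper_width: 0.0001
```

Emit:
send_rows([
  {"dx": 0.5, "dy": 0, "dz": 0, "wx": 0, "wy": 0, "wz": 0, "hand": 0},
  {"dx": 0, "dy": 0, "dz": 0, "wx": 0, "wy": 0, "wz": 0, "hand": 0},
])

```text
time: 9.82
tool_pos: [0.512, 0.1387, 0.0177]
tcp_rot: [[0.017, 0.11, -0.994], [0.004, -0.994, -0.11], [-1.0, -0.002, -0.018]]
contact_force: [-0.1, 0.1, -0.0]
gripper_width: 0.0
```

Emit:
send_rows([
  {"dx": 0.6, "dy": 1.5, "dz": 0.6, "wx": 0, "wy": 0, "wz": 0, "hand": 0},
  {"dx": 0, "dy": 2, "dz": 0, "wx": 0, "wy": 0, "wz": 0, "hand": 0},
  {"dx": 0, "dy": 1.5, "dz": 0, "wx": 0, "wy": 0, "wz": 0, "hand": 0},
  {"dx": 0, "dy": 1.0, "dz": 0, "wx": 0, "wy": 0, "wz": 0, "hand": 0},
  {"dx": 0, "dy": 0.8, "dz": 0, "wx": 0, "wy": 0, "wz": 0, "hand": 0},
])

```text
time: 10.45
tool_pos: [0.5153, 0.0668, 0.0142]
tcp_rot: [[0.023, 0.111, -0.994], [0.004, -0.994, -0.111], [-1.0, -0.002, -0.023]]
contact_force: [-1.1, 1.5, -1.3]
gripper_width: 0.0
```

Emit:
send_rows([
  {"dx": 0, "dy": 0.6, "dz": 0, "wx": 0, "wy": 0, "wz": 0, "hand": 0},
  {"dx": 0, "dy": 0, "dz": 0, "wx": 0, "wy": 0, "wz": 0, "hand": 0},
])

```text
time: 10.7
tool_pos: [0.516, 0.0603, 0.0142]
tcp_rot: [[0.023, 0.11, -0.994], [0.005, -0.994, -0.11], [-1.0, -0.002, -0.023]]
contact_force: [1.4, 0.2, 0.2]
gripper_width: -0.0
```

Emit:
send_rows([
  {"dx": 0, "dy": 0.35, "dz": 0, "wx": 0, "wy": 0, "wz": 0, "hand": 0},
  {"dx": 0, "dy": 0, "dz": 0, "wx": 0, "wy": 0, "wz": 0, "hand": 0},
  {"dx": 0, "dy": -3, "dz": 0, "wx": 0, "wy": 0.1, "wz": 0, "hand": 0},
  {"dx": -2, "dy": -3, "dz": 0, "wx": 0, "wy": 0.1, "wz": 0, "hand": 0},
  {"dx": -4, "dy": -3, "dz": 1, "wx": 0, "wy": 0, "wz": 0, "hand": 0},
])

```text
time: 11.32
tool_pos: [0.4923, 0.1443, 0.0721]
tcp_rot: [[0.046, 0.106, -0.993], [0.006, -0.994, -0.106], [-0.999, -0.001, -0.046]]
contact_force: [1.3, -0.8, 0.3]
gripper_width: -0.0004
```

Emit:
send_rows([
  {"dx": -4, "dy": 0, "dz": 4, "wx": 0, "wy": 0, "wz": 0, "hand": 8.5},
  {"dx": 0, "dy": 0, "dz": 4, "wx": 0, "wy": 0, "wz": 0, "hand": 8.5},
])

```text
time: 11.58
tool_pos: [0.4117, 0.14, 0.1123]
tcp_rot: [[0.052, 0.112, -0.992], [0.01, -0.994, -0.112], [-0.999, -0.004, -0.053]]
contact_force: [-0.3, -0.1, 0.0]
gripper_width: 0.0358
```

```bash
python3 -c "
from h import *
lid(save='pics/t5.png');print(get_obs()['joints'])"
```

```text
lid [ 0.537  -0.0465] ((0.5368168354034424, -0.046636030077934265), (0.1149815246462822, 0.18368232250213623), 6.519661903381348) riser xy -0.1941 0.0002
[  11.32156591    2.13321683  -35.38966956  116.37535214    2.24422238
   59.34005801 -108.59086516]
```

View pics/t5.png

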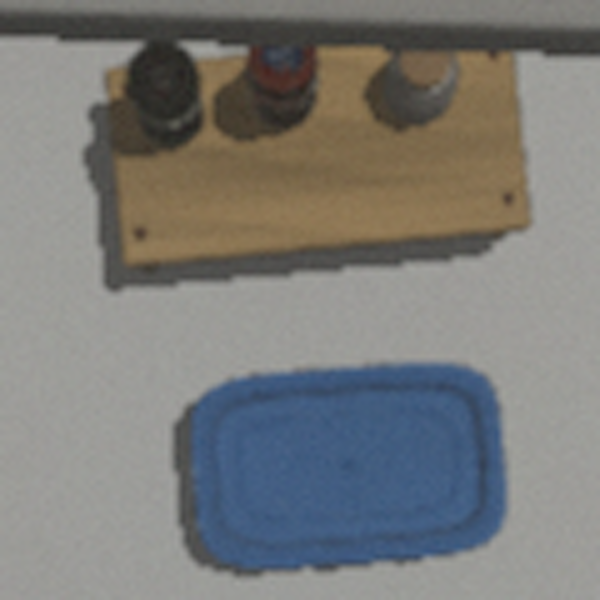

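View 7 shows the tub in line with the riser: the lid is at riser (-0.194, 0.000) and yaw is 6.5 deg. Next I'll go behind it with the fingers open.

Emit:
send_rows([
  {"dx": 0, "dy": 4, "dz": 0, "wx": 0, "wy": -0.19, "wz": 0, "hand": 8.5},
  {"dx": 0, "dy": 4, "dz": -0.3, "wx": 0, "wy": -0.18, "wz": 0, "hand": 8.5},
  {"dx": 0, "dy": 4, "dz": -0.3, "wx": 0, "wy": 0, "wz": 0, "hand": 8.5},
  {"dx": 0, "dy": 4, "dz": -0.3, "wx": 0, "wy": 0, "wz": 0, "hand": 8.5},
  {"dx": 0, "dy": 3, "dz": 0, "wx": 0, "wy": 0, "wz": 0, "hand": 8.5},
])

```text
time: 12.25
tool_pos: [0.437, -0.0512, 0.1108]
tcp_rot: [[-0.004, 0.123, -0.992], [-0.001, -0.992, -0.123], [-1.0, 0.001, 0.004]]
contact_force: [0.3, 0.5, -0.2]
gripper_width: 0.085
```

Emit:
send_rows([
  {"dx": 0, "dy": 0, "dz": 0, "wx": 0, "wy": 0, "wz": 0, "hand": 8.5},
])

```text
time: 12.38
tool_pos: [0.437, -0.0537, 0.1105]
tcp_rot: [[-0.004, 0.119, -0.993], [-0.002, -0.993, -0.119], [-1.0, 0.001, 0.005]]
contact_force: [1.5, 0.5, 0.2]
gripper_width: 0.0849
```

Emit:
send_rows([
  {"dx": 4, "dy": 0.5, "dz": 0, "wx": 0, "wy": 0, "wz": 0, "hand": 8.5},
  {"dx": 4, "dy": 0, "dz": 0, "wx": 0, "wy": 0, "wz": 0, "hand": 8.5},
  {"dx": 2, "dy": 0, "dz": 0, "wx": 0, "wy": 0, "wz": 0, "hand": 8.5},
  {"dx": 0.5, "dy": 0, "dz": 0, "wx": 0, "wy": 0, "wz": 0, "hand": 8.5},
  {"dx": 0, "dy": 0, "dz": 0, "wx": 0, "wy": 0, "wz": 0, "hand": 8.5},
])

```text
time: 13.0
tool_pos: [0.4388, -0.0555, 0.0038]
tcp_rot: [[-0.002, 0.123, -0.992], [-0.001, -0.992, -0.123], [-1.0, 0.001, 0.002]]
contact_force: [0.4, 0.7, 0.6]
gripper_width: 0.0846
```

```bash
python3 - <<'E'
from h import *
b=snapshot("side");cv2.imwrite("pics/s8.png",cv2.resize(b[140:250,215:325],(600,600),interpolation=cv2.INTER_CUBIC))
E
```

View pics/s8.png

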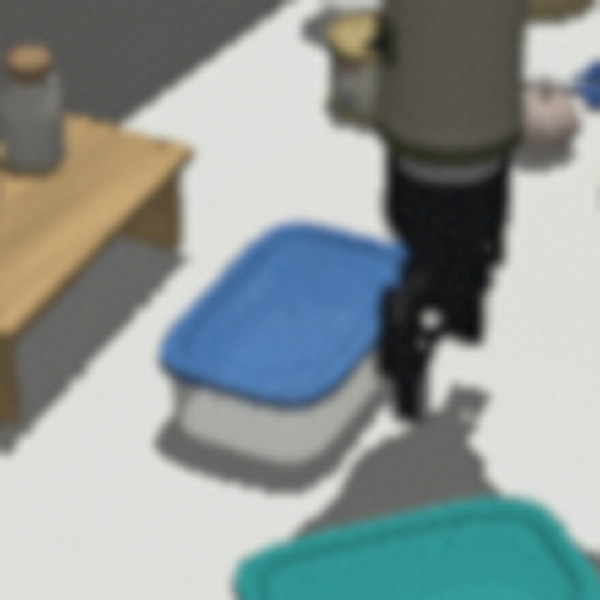

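View 8 shows the spread fingers standing behind the tub's long side, with the near tip at (410,418). Now I'll push forward.

Emit:
send_rows([
  {"dx": -0.3, "dy": 0.2, "dz": -1.5, "wx": 0, "wy": 0, "wz": 0, "hand": 8.5},
  {"dx": 0, "dy": 0, "dz": -1.5, "wx": 0, "wy": 0, "wz": 0, "hand": 8.5},
  {"dx": 0, "dy": 0, "dz": -1.2, "wx": 0, "wy": 0, "wz": 0, "hand": 8.5},
  {"dx": 0, "dy": 0, "dz": -1.5, "wx": 0, "wy": 0, "wz": 0, "hand": 8.5},
  {"dx": 0, "dy": 0, "dz": -1.5, "wx": 0, "wy": 0, "wz": 0, "hand": 8.5},
])

```text
time: 13.68
tool_pos: [0.5141, -0.0483, 0.0096]
tcp_rot: [[0.001, 0.123, -0.992], [-0.003, -0.992, -0.123], [-1.0, 0.003, -0.0]]
contact_force: [-0.6, -0.7, -0.2]
gripper_width: 0.085
```

Emit:
send_rows([
  {"dx": 0, "dy": 0, "dz": -1.5, "wx": 0, "wy": 0, "wz": 0, "hand": 8.5},
  {"dx": 0, "dy": 0, "dz": -1.0, "wx": 0, "wy": 0, "wz": 0, "hand": 8.5},
  {"dx": 0, "dy": 0, "dz": 0, "wx": 0, "wy": 0, "wz": 0, "hand": 8.5},
])

```text
time: 14.05
tool_pos: [0.541, -0.0444, 0.0095]
tcp_rot: [[0.0, 0.123, -0.992], [-0.002, -0.992, -0.123], [-1.0, 0.002, -0.0]]
contact_force: [-0.4, 0.1, -0.3]
gripper_width: 0.0853
```

```bash
python3 -c "
from h import *
lid()"
```

```text
lid [ 0.6303 -0.0222] ((0.6147690415382385, -0.03437890112400055), (0.1082366406917572, 0.18470177054405212), 9.949198722839355) riser xy -0.1152 0.0029
```

```bash
python3 -c "
from h import *
lid(save='pics/t9.png')"
```

```text
lid [ 0.6301 -0.0224] ((0.6147515177726746, -0.034282974898815155), (0.1098216101527214, 0.18580269813537598), 11.290904998779297) riser xy -0.1152 0.003
```

View pics/t9.png

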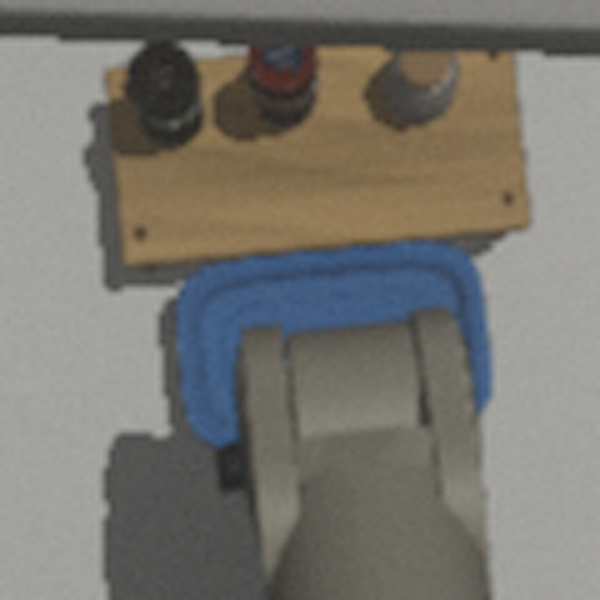

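View 9 shows the lid centred (left edge 177, right edge 491) and its front edge parallel to the board's. I'll push on in.

Emit:
send_rows([
  {"dx": 0, "dy": 0, "dz": -1.2, "wx": 0, "wy": 0, "wz": 0, "hand": 8.5},
  {"dx": 0, "dy": 0, "dz": -1.5, "wx": 0, "wy": 0, "wz": 0, "hand": 8.5},
  {"dx": 0, "dy": 0, "dz": -1.5, "wx": 0, "wy": 0, "wz": 0, "hand": 8.5},
  {"dx": 0, "dy": 0, "dz": -1.2, "wx": 0, "wy": 0, "wz": 0, "hand": 8.5},
  {"dx": 0, "dy": 0, "dz": 0, "wx": 0, "wy": 0, "wz": 0, "hand": 8.5},
])

```text
time: 14.78
tool_pos: [0.5953, -0.0384, 0.0093]
tcp_rot: [[-0.002, 0.122, -0.993], [-0.004, -0.993, -0.122], [-1.0, 0.003, 0.002]]
contact_force: [0.4, 0.1, 0.2]
gripper_width: 0.0849
```

Emit:
send_rows([
  {"dx": 0, "dy": 0, "dz": -1.2, "wx": 0, "wy": 0, "wz": 0, "hand": 8.5},
  {"dx": 0, "dy": 0, "dz": -1.0, "wx": 0, "wy": 0, "wz": 0, "hand": 8.5},
  {"dx": 0, "dy": 0, "dz": 0, "wx": 0, "wy": 0, "wz": 0, "hand": 8.5},
])

```text
time: 15.15
tool_pos: [0.6182, -0.0357, 0.0092]
tcp_rot: [[-0.002, 0.122, -0.993], [-0.004, -0.993, -0.122], [-1.0, 0.004, 0.003]]
contact_force: [-0.2, 0.1, 0.6]
gripper_width: 0.0852
```

Emit:
send_rows([
  {"dx": 0, "dy": 0, "dz": -1.0, "wx": 0, "wy": 0, "wz": 0, "hand": 8.5},
  {"dx": 0, "dy": 0, "dz": -0.8, "wx": 0, "wy": 0, "wz": 0, "hand": 8.5},
  {"dx": 0, "dy": 0, "dz": 0, "wx": 0, "wy": 0, "wz": 0, "hand": 8.5},
])

```text
time: 15.52
tool_pos: [0.637, -0.0336, 0.009]
tcp_rot: [[-0.003, 0.122, -0.993], [-0.004, -0.993, -0.122], [-1.0, 0.004, 0.003]]
contact_force: [-0.8, 0.4, -0.1]
gripper_width: 0.0851
```

Emit:
send_rows([
  {"dx": 0, "dy": 0, "dz": -0.4, "wx": 0, "wy": 0, "wz": 0, "hand": 8.5},
  {"dx": 0, "dy": 0, "dz": 0, "wx": 0, "wy": 0, "wz": 0, "hand": 8.5},
])

```text
time: 15.78
tool_pos: [0.6411, -0.033, 0.009]
tcp_rot: [[-0.003, 0.122, -0.993], [-0.004, -0.993, -0.122], [-1.0, 0.004, 0.003]]
contact_force: [-0.3, 0.3, -0.7]
gripper_width: 0.0849
```

Emit:
send_rows([
  {"dx": 0, "dy": 0, "dz": -0.4, "wx": 0, "wy": 0, "wz": 0, "hand": 8.5},
])

```text
time: 15.9
tool_pos: [0.6449, -0.0327, 0.009]
tcp_rot: [[-0.003, 0.122, -0.993], [-0.004, -0.993, -0.122], [-1.0, 0.004, 0.004]]
contact_force: [-2.0, 0.4, -0.3]
gripper_width: 0.085
```

Emit:
send_rows([
  {"dx": 0, "dy": 0, "dz": -0.3, "wx": 0, "wy": 0, "wz": 0, "hand": 8.5},
])

```text
time: 16.02
tool_pos: [0.6473, -0.0323, 0.0088]
tcp_rot: [[-0.005, 0.122, -0.993], [-0.004, -0.993, -0.122], [-1.0, 0.004, 0.005]]
contact_force: [-10.9, -1.5, 5.0]
gripper_width: 0.0846
```

Emit:
send_rows([
  {"dx": 0, "dy": 0, "dz": -0.3, "wx": 0, "wy": 0, "wz": 0, "hand": 8.5},
])

```text
time: 16.15
tool_pos: [0.6473, -0.0324, 0.0084]
tcp_rot: [[-0.011, 0.122, -0.993], [-0.005, -0.993, -0.122], [-1.0, 0.004, 0.012]]
contact_force: [-21.0, -1.6, 13.8]
gripper_width: 0.0851
```

Emit:
send_rows([
  {"dx": 0, "dy": 0, "dz": -0.3, "wx": 0, "wy": 0, "wz": 0, "hand": 8.5},
])

```text
time: 16.27
tool_pos: [0.647, -0.0324, 0.0081]
tcp_rot: [[-0.018, 0.122, -0.992], [-0.006, -0.993, -0.122], [-1.0, 0.004, 0.019]]
contact_force: [-20.1, -0.7, 15.2]
gripper_width: 0.0848
```

The tub stopped firmly at TCP riser x -0.083 (predicted about -0.084). I'll retreat straight back and look.

Emit:
send_rows([
  {"dx": 0, "dy": 0, "dz": 1.5, "wx": 0, "wy": 0, "wz": 0, "hand": 8.5},
  {"dx": 0, "dy": 0, "dz": 3, "wx": 0, "wy": 0, "wz": 0, "hand": 8.5},
  {"dx": 0, "dy": 0, "dz": 4, "wx": 0, "wy": 0, "wz": 0, "hand": 8.5},
  {"dx": -3, "dy": 0, "dz": 4, "wx": 0, "wy": 0, "wz": 0, "hand": 8.5},
  {"dx": -4, "dy": 0, "dz": 4, "wx": 0, "wy": 0, "wz": 0, "hand": 8.5},
])

```text
time: 16.9
tool_pos: [0.4817, -0.0513, 0.0801]
tcp_rot: [[-0.02, 0.123, -0.992], [-0.004, -0.992, -0.123], [-1.0, 0.002, 0.02]]
contact_force: [0.3, -0.4, 1.4]
gripper_width: 0.0854
```

Emit:
send_rows([
  {"dx": -4, "dy": 4, "dz": 1, "wx": 0, "wy": 0, "wz": 0, "hand": 8.5},
  {"dx": 0, "dy": 5, "dz": 0, "wx": 0, "wy": 0, "wz": 0, "hand": 8.5},
  {"dx": 0, "dy": 5, "dz": 0, "wx": 0, "wy": 0, "wz": 0, "hand": 8.5},
  {"dx": 0, "dy": 0, "dz": 0, "wx": 0, "wy": 0, "wz": 0, "hand": 8.5},
])

```text
time: 17.4
tool_pos: [0.4912, -0.1961, 0.1277]
tcp_rot: [[-0.009, 0.125, -0.992], [-0.01, -0.992, -0.125], [-1.0, 0.008, 0.01]]
contact_force: [-0.7, -0.1, -0.3]
gripper_width: 0.0851
```

```bash
python3 - <<'E'
from h import *
a=snapshot("top");b=snapshot("side")
c=cv2.hconcat([cv2.resize(a[100:180,205:305],(500,400),interpolation=cv2.INTER_CUBIC)[:,:400*1],cv2.resize(b[130:220,180:270],(400,400),interpolation=cv2.INTER_CUBIC)])
c=cv2.hconcat([cv2.resize(a[100:180,215:305],(440,391),interpolation=cv2.INTER_CUBIC),cv2.resize(b[130:220,185:268],(360,391),interpolation=cv2.INTER_CUBIC)])
cv2.imwrite("pics/f10.png",c)
hsv=cv2.cvtColor(a,cv2.COLOR_BGR2HSV);m=cv2.inRange(hsv,(100,100,50),(125,255,255));m[:130]=0;m[180:]=0;m[:,:215]=0;m[:,310:]=0
v,u=np.nonzero(m);print("strip",u.min(),u.max(),v.min(),v.max(),len(u))
# back (near) edge of the lid by column
pts=[(x,v[u==x].max()) for x in range(u.min()+8,u.max()-7)]
k,c0=np.polyfit(*np.array(pts).T,1);P=[ray("top",x,k*x+c0+.5,.057)[:2] for x in(pts[0][0],pts[-1][0])]
d=P[0]-P[1];print("yaw",np.degrees(np.arctan2(-d[0],d[1])),P)
E_=[]
for P_ in P+[ray("top",u.min()-.5,v[u==u.min()].mean(),.06)[:2],ray("top",u.max()+.5,v[u==u.max()].mean(),.06)[:2]]:
    q=P_-RO;print("riser",np.cos(RY)*q[0]+np.sin(RY)*q[1],-np.sin(RY)*q[0]+np.cos(RY)*q[1])
E
```

```text
strip 239 291 148 154 130
yaw 8.08598343614606 [array([0.6504, 0.0239]), array([ 0.6659, -0.0852])]
riser -0.07277035452044618 0.05638878880565344
riser -0.07068183453550722 -0.05378697116119459
riser -0.06514748084386686 0.0815473220878405
riser -0.06465807819723832 -0.08021809598737566
```

View pics/f10.png

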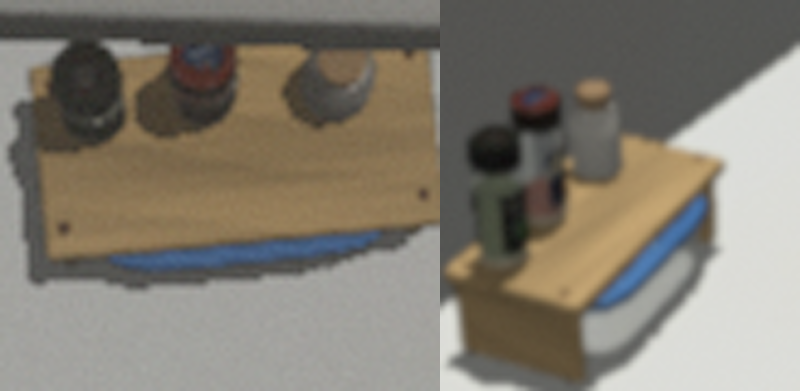

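The final view shows an even blue strip from (110,262) to (380,237), jars in place. The lid edge is at riser x -0.072 (home is -0.073), y is about 0, and it is square to within about 1 deg.

```bash
python3 -c "
from station import env
print(env.close_job())"
```

```text
the job is handed in; nothing more can be done
None
```

I handed the job in at about 17.5 s of the 72 s allowed, and my last checks put the tub home under the riser with its lid down. No verdict was reported.

**What I did:**
- **Lid:** I pressed it down with the shut fingers until it stopped hard at about 50 N, roughly 8 mm lower in the side picture.
- **Centring:** I pushed the tub about 40 mm sideways, in two stages, until it was in line with the opening.
- **Sliding in:** I pushed it in with the fingers spread until it stopped firmly at the rail with about 20 N.

**Last checks (from the final top picture, in the riser's frame):**

| Check | Measured | Should be |
|---|---|---|
| Lid's front edge, x | -0.072 m | -0.073 m |
| Offset from the middle, y | about 1 mm | within 14 mm |
| Angle to the riser | about 1° | within 4.6° |

The jars looked unmoved in both final pictures. I did not measure the timer, salt, garlic and tomatoes at the end, but the arm stayed clear of them.

**What disagreed:**
- **Finger height:** the real fingertips sat about 19–20 mm above the reported tool position. I allowed for this using the side picture and the height where the lid stopped.
- **Light force:** the force reading did not show the lid's snug 3 N while it slid down. I judged it seated from the hard stop and the picture.

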